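# Turn the grinder's burr insert until it drops home

## Task

Two grinders stand on the worktop; in one of them the burr insert lies up on the rim because its two tabs are out of line with the notches. Take that insert by its grip bar and, without lifting it out of the mouth or forcing it, turn it under light pressure until it drops fully home with its tabs in the notches, then let go. Leave the other grinder's insert as it is.

Things in the scene. Friction and masses are not known exactly. Their poses are not given: they have to be found in the camera images.
- coffee_grip (a point): centre of the black grip bar (44 long, 12 thick, 30 tall; x along it, z up) on the square coffee grinder's burr insert, an aluminium disc 62 across, 26 thick. Two tabs along x, 18 wide, reach 48 from the axis; disc and tab tops lie 15 below the point, tab undersides 29. Lies on the rim, 34 to 90 degrees off; point 29 above the mouth point, 15 when home (drops by weight).
- coffee_mouth (a point): Square white coffee grinder, 130 x 124 mm, drawer and dial in front, fixed; point: centre of its mouth at rim top, 140 above the worktop; z up. Rim ring 68 inside, 100 outside; two notches along +x and -x, 14 deep, 30 wide inside, 45 outside: a tab drops in within 11 degrees of line, either way round. Insert has 3 mm clearance in the bore.
- spice_grip (a point): centre of the black grip bar (44 long, 12 thick, 30 tall; x along it, z up) on the round spice grinder's burr insert, an aluminium disc 62 across, 26 thick. Two tabs along x, 18 wide, reach 48 from the axis; disc and tab tops lie 15 below the point, tab undersides 29. Home already.
- spice_mouth (a point): Round white spice grinder, 128 mm across, fixed; point: centre of its mouth at rim top, 110 above the worktop; z up. Rim ring 68 inside, 100 outside; two notches along +x and -x, 14 deep, 30 wide inside, 45 outside: a tab drops in within 11 degrees of line, either way round. Insert has 3 mm clearance in the bore.
Not all that is in view belongs to the job. What is shaped like the part that bears spice_grip but purple is not meant.

How it is judged:
By the outcome, as a careful person would: the job done as asked, in the order asked, and still so for the second after the job is handed in, with the robot touching nothing.
It also fails if it takes over 43 s, if anything falls off the work surface, if the arm or the gripper's body presses on something with over 40 N, if the wrist force passes 120 N, or if a joint passes its speed limit or range.

## Robot

A 6-joint arm with a two-finger parallel gripper is mounted at the origin on a cart in front of the work surface, level with it; the furniture and walls round the work are solid. World frame = base frame: x ahead of the robot, y to its left, z up, the work surface at z = 0. Lengths are in m, angles in degrees, forces in N, time in s.
With the tool pointing down it reaches from about 0.3 to 1 m from the base axis. Payload 5.1 kg.
Tool frame: the origin (TCP) lies at the very end of the fingers, on their centre line; the grasp point (between the pads) lies arm.hold_point_z behind it (arm.hold_point_z is the distance from the TCP to the grasp point, in m); z points along the fingers, y is the direction in which the jaws open and shut (so a half turn about z gives the same grasp; the last joint's range is limited). The gripper opens to 95 mm and grips with 3 to 60 N. Pads are 20 mm wide; open, the fingers measure 119 mm over their backs; the gripper's body (75 mm by 180 mm) begins 59 mm behind the grasp point.
Start: joints at [68.549, 7.093, 94.555, -0, 78.352, -4.733], TCP at [0.187, 0.623, 0.215] pointing down, gripper open.
Joint ranges: [-149.61, 149.61], [-58.7, 133.49], [1.44, 155.28], [-77.14, 257.14], [18.33, 153.61], [-166.67, 166.67]. Speed limits (degrees/s): [147.25, 147.25, 180, 180, 180, 180].

## Interface

Orientations are given as [roll, pitch, yaw] about the fixed x, y, z axes, in that order (R = Rz(yaw) Ry(pitch) Rx(roll)).
In Python, from bench import arm, vision, workorder gives the robot as it stands.
- The arm moves only by the tool arm_command, never from a script. Its argument "increments" is a list of rows, each a list of 5 numbers: the shift along the tool's x, y, z in cm, then the turn about the tool's z in rad, then the finger opening in cm, from 0 to 9.51. In form: [[dx, dy, dz, turn, jaw], ...]. A call has 1 to 5 rows; each row is the pose to reach, as a shift and turn from the pose commanded when the call began, along the tool's axes at that moment; what a row does not reach only later rows make up. A row lasts 1/10 s, in which the tool goes at most 50 mm and 8.59 degrees, less where a joint would pass 70% of its speed; a pose out of reach is approached as far as the arm can. A call with a gripper value outside its range is refused whole. The fingers move at their own pace and stop on an object; "newtons" is the grip in N (left out, the last holds). Time passes only in rows, so rows that repeat a pose let the fingers close. It gives the time, the measured TCP pose, the force and the opening at its end, in the units of the state.
- arm.observe(): the state, without advancing time (a new reading comes with each control period).
- vision.grab_frame(name): name is "scene" or "side" or "wrist"; returns a dict with "pixels" (400x640x3 uint8, red, green, blue), "vfov" (degrees; the focal length in pixels is half the picture's height over the tangent of half this angle, whatever the lens; pixels are square), "cx", "cy" (the principal point, pixels), "extrinsics" (4x4, takes a point from world to camera coordinates). Camera axes: x right, y up, looking along -z (the intrinsics and any distortion apply to the point x, -y, -z); pixel columns grow to the right and rows downward; lengths in m; the calibration is good to about 2 mm. A picture is of the moment at which its call begins. There is no depth.
- workorder.hand_in(): hands the job in, once; it reports no verdict.
The state is a dict: "clock": time; "qpos": joint angles; "dq": joint speeds; "tau": joint torques, N m; "eef_pos": TCP position; "tool_rot": TCP orientation; "wrist_force": force on the tool from outside, world axes, zero at the start; "moment": the same for the moment, N m; "opening": finger opening in m.
Only numpy, scipy, OpenCV 4.12 (cv2) and the standard library are available. Lean on these libraries where they do the work, as an engineer would, in place of code of your own. Each camera call takes 0.05 s, during which the arm holds its last target.

## Working session

There is one attempt and no reset: what is moved stays moved. The work goes in short steps, Python scripts to look and compute and a tool call to move; the robot and the scene stay as the last step left them, time stands still between calls to the robot, and variables do not carry over. Pictures are saved under pics/ and viewed, and the job is handed in when it is done.

Besides the shell and the picture viewer there is one more tool, called after ">>>" as a command line: name --pt "numbers of a row" for each row, then --argument value for the rest. arm_command: Moves the arm, as the interface text tells. Its arguments: {"type":"object","properties":{"increments":{"type":"array"},"newtons":{"type":"number"}},"required":["increments"]}

```bash
mkdir -p pics; python3 - <<'E'
from bench import arm, vision, workorder
import cv2,json
s=arm.observe();print(s, arm.hold_point_z)
for n in ("scene","side","wrist"):
    f=vision.grab_frame(n); cv2.imwrite(f"pics/{n}0.png",f["pixels"][:,:,::-1])
    print(n,{k:(v.tolist() if hasattr(v,'tolist') else v) for k,v in f.items() if k!="pixels"})
E
```

```text
{'clock': 0.0, 'qpos': array([ 6.85468523e+01,  7.13414118e+00,  9.46334293e+01, -4.20071282e-04,
        7.83522665e+01, -4.73379841e+00]), 'dq': array([ 0.06121732, -0.04662152, -0.05741798, -0.07326561,  0.1210062 ,
       -0.06430717]), 'tau': array([-1.26855152e-04, -4.17595589e+01, -3.59935355e+01,  7.73349870e-02,
        4.90285561e-02, -1.58212256e-04]), 'eef_pos': array([0.18680107, 0.62190806, 0.2133865 ]), 'tool_rot': array([-1.79880538e+02, -9.47986148e-03,  1.63280726e+02]), 'wrist_force': array([-0.10990381, -0.28460472,  1.01804286]), 'moment': array([ 0.02147751, -0.01533911,  0.00306977]), 'opening': 0.09500481567945923} 0.0188
scene {'vfov': 55.17306613106127, 'cx': 316.5014372156335, 'cy': 201.86415685458462, 'extrinsics': [[0.47288557174582974, -0.8810443209306893, 0.011838099104184131, -0.27182016938510556], [0.583138587646041, 0.3230052153455815, 0.7453972219278358, -0.32962470066566985], [-0.6605517569674617, -0.3455843390770698, 0.6665154468966678, -0.6785684950374808], [0.0, 0.0, 0.0, 1.0]]}
side {'vfov': 46.95032691112713, 'cx': 315.1163997066895, 'cy': 207.56843013181117, 'extrinsics': [[0.9997952403246391, -0.011485895316413666, 0.016659880941279858, -0.49546233248281196], [-0.009064623144774643, 0.481862386090021, 0.8762000191045847, -0.0919142235246899], [-0.018091711678015675, -0.8761716242154912, 0.48165960479175296, -1.256149425670938], [0.0, 0.0, 0.0, 1.0]]}
wrist {'vfov': 58.35496523182974, 'cx': 318.6354869098065, 'cy': 197.4695118172343, 'extrinsics': [[0.28810801271338915, 0.9575931475813522, -0.0030227000483536103, -0.6479503388400922], [-0.9228055909085863, 0.2767956918305756, -0.26798131720679697, 0.030145020480691686], [-0.2557804026859729, 0.07999692924902693, 0.9634193671047567, -0.3911407523919792], [0.0, 0.0, 0.0, 1.0]]}
```

View pics/scene0.png

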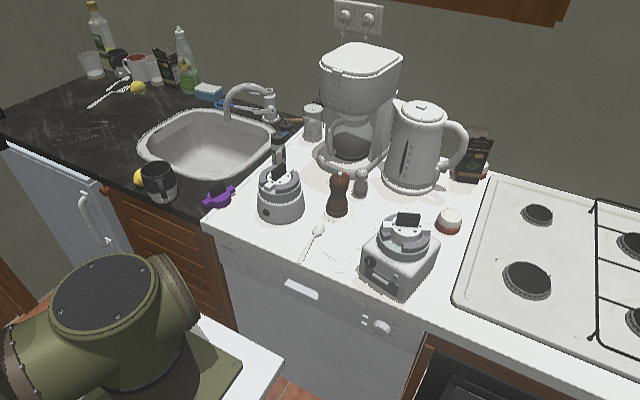

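View pics/side0.png

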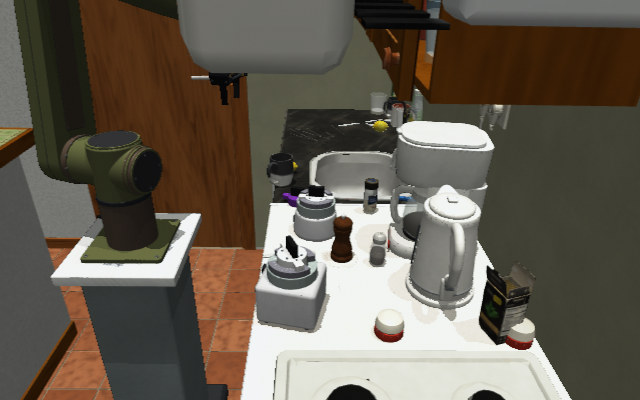

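View pics/wrist0.png

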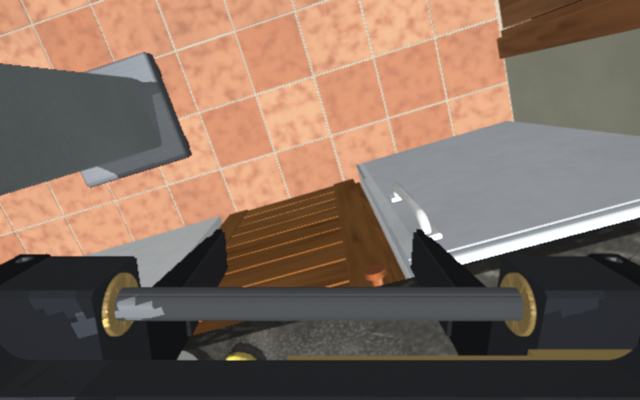

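The scene view shows the square coffee grinder near (405,245) with its insert bar at (408,219), and the spice grinder near (281,190). In the side view the coffee bar is at about (292,245). I'll zoom in on both.

```bash
cat > h.py <<'E'
import numpy as np,cv2
def K(f):
    fl=200/np.tan(np.radians(f["vfov"])/2); return fl
def ray(f,u,v):
    E=np.array(f["extrinsics"]);fl=K(f)
    d=np.array([(u-f["cx"])/fl,-(v-f["cy"])/fl,-1]); R=E[:3,:3]
    return -R.T@E[:3,3], R.T@d
def onz(f,u,v,z):
    c,d=ray(f,u,v); return c+d*(z-c[2])/d[2]
def proj(f,p):
    E=np.array(f["extrinsics"]);q=E[:3,:3]@np.array(p)+E[:3,3];fl=K(f)
    return f["cx"]+fl*q[0]/-q[2], f["cy"]-fl*q[1]/-q[2]
E
python3 - <<'E'
import cv2,numpy as np
a=cv2.imread('pics/scene0.png')[195:305,350:450]; b=cv2.imread('pics/side0.png')[225:335,250:350]
cv2.imwrite('pics/zoom0.png',np.hstack([cv2.resize(x,(400,440),interpolation=cv2.INTER_CUBIC) for x in(a,b)]))
E
```

```text
(no output)
```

View pics/zoom0.png

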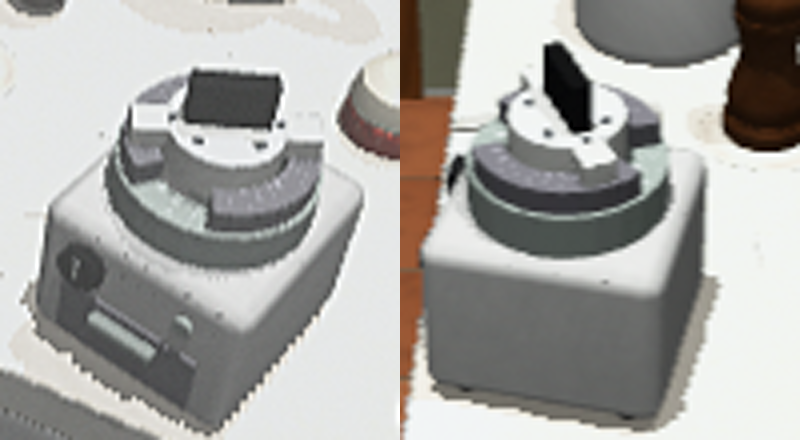

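```bash
python3 - <<'E'
from h import *; from bench import vision
out=[]
for n,(r0,r1,c0,c1) in (("scene",(205,232,385,430)),("side",(225,262,275,310))):
    f=vision.grab_frame(n);g=f["pixels"]
    m=np.zeros(g.shape[:2],np.uint8); m[r0:r1,c0:c1]=(g[r0:r1,c0:c1].max(2)<75)
    k,l,st,ce=cv2.connectedComponentsWithStats(m);i=1+np.argmax(st[1:,4]);print(n,st[i],ce[i])
    for r in range(st[i][1],st[i][1]+st[i][3]): print(''.join('#' if l[r,c]==i else '.' for c in range(c0,c1)),r)
    out.append((f,ce[i]))
A=[];b=[]
for f,(u,v) in out:
    c,d=ray(f,u,v);d/=np.linalg.norm(d);P=np.eye(3)-np.outer(d,d);A.append(P);b.append(P@c)
    print(onz(f,u,v,.169))
x=np.linalg.solve(sum(A),sum(b));print(x)
s,d=out[0][0],out[1][0]
Z=lambda x,y:(350+x/4,195+y/4)
Y=lambda x,y:(250+(x-400)/4,225+y/4)
print('top back edge scene',onz(s,*Z(192,70),.184),onz(s,*Z(285,75),.184))
print('side top', [onz(d,*Y(*p),.184).round(4) for p in((543,45),(558,40),(592,75),(576,83))])
print('scene tabs',[onz(s,*Z(*p),.154).round(4) for p in((134,107),(132,130),(325,142),(324,170))])
print('side tab', [onz(d,*Y(*p),.154).round(4) for p in((578,172),(608,178),(623,165))])
print('scene notch z=.126 outer',[onz(s,*Z(*p),.126).round(4) for p in((128,190),(207,225))])
print('scene notch rim-top',[onz(s,*Z(*p),.14).round(4) for p in((160,160),(207,203))])
# ellipse for ring
E
```

```text
scene [396 213  24  14 280] [407.50357143 219.76071429]
.............#########....................... 213
.............######################.......... 214
............##...##..#.############.......... 215
............############.........##.......... 216
............#######################.......... 217
............#######################.......... 218
............#######################.......... 219
...........########################.......... 220
...........#######################........... 221
...........#######################........... 222
...........#######################........... 223
...........#######################........... 224
............#####################............ 225
.....................############............ 226
side [286 236  12  22 173] [291.20809249 246.41040462]
...........#####................... 236
...........#####................... 237
...........######.................. 238
...........#######................. 239
...........#######................. 240
...........########................ 241
...........#########............... 242
.........
[... 719 characters left out ...]
scene [ 0.43528928 -0.25495024  0.184     ] [ 0.45408996 -0.29634724  0.184     ]
side top [array([ 0.429 , -0.2584,  0.184 ]), array([ 0.4365, -0.2535,  0.184 ]), array([ 0.4548, -0.2861,  0.184 ]), array([ 0.447 , -0.2935,  0.184 ])]
scene tabs [array([ 0.4274, -0.2317,  0.154 ]), array([ 0.4115, -0.2366,  0.154 ]), array([ 0.4501, -0.3239,  0.154 ]), array([ 0.4312, -0.3287,  0.154 ])]
side tab [array([ 0.4488, -0.3269,  0.154 ]), array([ 0.4636, -0.3317,  0.154 ]), array([ 0.4708, -0.3209,  0.154 ])]
scene notch z=.126 outer [array([ 0.3982, -0.2433,  0.126 ]), array([ 0.3952, -0.286 ,  0.126 ])]
scene notch rim-top [array([ 0.4122, -0.2532,  0.14  ]), array([ 0.396 , -0.2834,  0.14  ])]
```

>>> arm_command --pt "-2.5 -4 -5 0 9.5" --pt "-5 -8 -8 0 9.5" --pt "-7.5 -12 -8 0 9.5" --pt "-10 -16 -8 0 9.5" --pt "-12.5 -19.6 -8 0 9.5"

```text
clock: 0.75
eef_pos: [0.2478, 0.4059, 0.2955]
tool_rot: [179.9, 0.1, 163.3]
wrist_force: [0.7, -0.6, 0.4]
opening: 0.0951
```

>>> arm_command --pt "-2.5 -4 0 0 9.5" --pt "-5 -8 0 0 9.5" --pt "-7.5 -12 0 0 9.5" --pt "-10 -16 0 0 9.5" --pt "-12.5 -19.6 0 0 9.5"

```text
clock: 1.25
eef_pos: [0.3109, 0.1819, 0.2946]
tool_rot: [180.0, 0.1, 163.3]
wrist_force: [0.3, 0.0, 0.1]
opening: 0.0946
```

>>> arm_command --pt "-2.5 -4 0 0 9.5" --pt "-5 -8 0 0 9.5" --pt "-7.5 -12 0 0 9.5" --pt "-10 -16 0 0 9.5" --pt "-12.5 -19.6 0 0 9.5"

```text
clock: 1.75
eef_pos: [0.3743, -0.0422, 0.2948]
tool_rot: [180.0, 0.1, 163.2]
wrist_force: [0.7, -0.7, -0.1]
opening: 0.0948
```

>>> arm_command --pt "-2.6 -4 0 0.14 9.5" --pt "-5.2 -8 0 0.28 9.5" --pt "-7.8 -12 0 0.42 9.5" --pt "-10.4 -16 0 0.56 9.5" --pt "-12.9 -20 0 0.7 9.5"

```text
clock: 2.25
eef_pos: [0.4404, -0.2708, 0.2945]
tool_rot: [180.0, 0.0, 122.8]
wrist_force: [-0.5, 1.1, 0.9]
opening: 0.0953
```

>>> arm_command --pt "0 0 0 0.12 9.5" --pt "0 0 0 0.12 9.5" --pt "0 0 0 0.12 9.5"

```text
clock: 2.55
eef_pos: [0.4402, -0.2684, 0.2944]
tool_rot: [-180.0, -0.0, 116.4]
wrist_force: [-0.2, 0.0, 0.9]
opening: 0.0952
```

```bash
python3 - <<'E'
from bench import arm, vision
from h import *
s=arm.observe();print(s['eef_pos'],s['tool_rot'],s['qpos'])
f=vision.grab_frame("wrist"); cv2.imwrite("pics/wrist1.png",f["pixels"][:,:,::-1])
import pickle;pickle.dump(f,open('w1.pkl','wb'))
print(proj(f,(.4405,-.2745,.184)))
E
```

```text
[ 0.44022406 -0.2683878   0.2944284 ] [-1.79998212e+02 -1.74372112e-02  1.16449963e+02] [-3.73397528e+01 -1.23355507e+01  1.05723805e+02  6.10793668e-03
  8.66281799e+01 -6.37900764e+01]
(np.float64(316.41211054181827), np.float64(200.5102990261452))
```

View pics/wrist1.png

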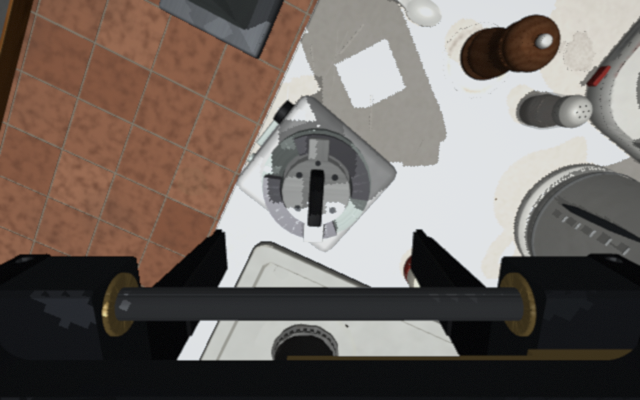

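```bash
python3 - <<'E'
import cv2
a=cv2.imread('pics/wrist1.png')[90:260,230:400]
cv2.imwrite('pics/wz1.png',cv2.resize(a,(595,595),interpolation=cv2.INTER_CUBIC))
E
```

```text
(no output)
```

View pics/wz1.png

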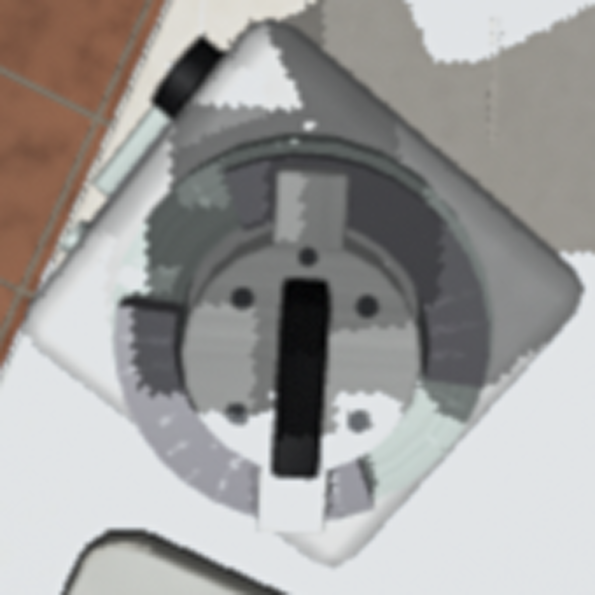

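```bash
python3 - <<'E'
from h import *;import pickle
f=pickle.load(open('w1.pkl','rb'))
def w(x,y,z): return onz(f,230+x/3.5,90+y/3.5,z)
c=np.array([.4405,-.2745])
for n,p in dict(UL1=(122,300),UL1in=(180,312),UL2=(190,185),UL2in=(215,265),LR1=(465,420),LR1in=(422,383),LR2=(370,510),LR2in=(358,460)).items():
    q=w(*p,.14)[:2]-c; print(n,q.round(4),np.degrees(np.arctan2(q[1],q[0])),np.hypot(*q))
a=w(290,280,.184);b=w(328,282,.184);d=w(320,470,.184);e=w(275,475,.184)
print((a+b)/2,(d+e)/2, np.degrees(np.arctan2(*((d+e)-(a+b))[[1,0]])),(a+b+d+e)/4)
# body edges on z ~.11
for p,q in(((265,20),(575,275)),((30,325),(330,560)),((255,30),(30,310)),((575,310),(350,555))):
    u=w(*q,.115)-w(*p,.115);print('edge',np.degrees(np.arctan2(u[1],u[0]))%90-90)
E
```

```text
UL1 [-0.0478 -0.0113] -166.7025356217905 0.04911619669506681
UL1in [-0.0327 -0.0074] -167.21290049832504 0.03357446323649096
UL2 [-0.0445  0.0241] 151.57970764852274 0.050578621205377795
UL2in [-0.0298  0.0081] 164.85132950923784 0.03090064632511323
LR1 [ 0.0489 -0.0003] -0.3068730725330547 0.04894679547232691
LR1in [0.0337 0.0038] 6.396578515246244 0.03387073280102352
LR2 [ 0.0378 -0.0349] -42.718838262962755 0.05146432889615253
LR2in [ 0.0282 -0.0234] -39.64227696645966 0.036623716378156715
[ 0.43075505 -0.2514492   0.184     ] [ 0.44881603 -0.29395136  0.184     ] -66.97729157401044 [ 0.43978554 -0.27270028  0.184     ]
edge -12.145107533302166
edge -13.764577978178707
edge -13.789895117964477
edge -13.640328962559494
```

The insert is about 51° off: the bar lies at about -65° and the notches at about -13.5°, which the body edges confirm. Next I descend on the bar.

>>> arm_command --pt "-0.45 -0.2 3 0.02 9.5" --pt "-0.45 -0.2 6 0.02 9.5" --pt "-0.45 -0.2 8 0.02 9.5" --pt "-0.45 -0.2 9 0.02 9.5" --pt "-0.45 -0.2 9 0.02 9.5"

```text
clock: 3.1
eef_pos: [0.44, -0.2724, 0.2034]
tool_rot: [-179.9, -0.1, 115.3]
wrist_force: [0.1, 0.7, -0.4]
opening: 0.0948
```

```bash
python3 - <<'E'
from bench import arm, vision
from h import *
s=arm.observe();print(s['eef_pos'],s['tool_rot'])
o=[vision.grab_frame(n)["pixels"][:,:,::-1] for n in ("scene","side","wrist")]
a=o[0][170:270,350:450];b=o[1][200:300,240:340];c=o[2][150:400,195:445]
cv2.imwrite("pics/p2.png",np.hstack([cv2.resize(x,(266,266),interpolation=cv2.INTER_CUBIC) for x in (a,b,c)]))
E
```

```text
[ 0.43995671 -0.27236853  0.20336151] [-1.79943601e+02 -1.11874447e-01  1.15262022e+02]
```

View pics/p2.png

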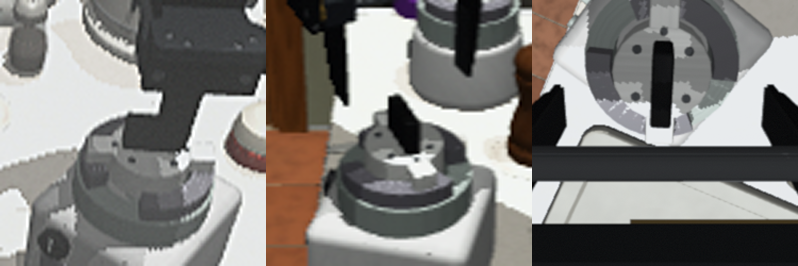

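Fingers straddle the bar, aligned. Descend to z≈0.160 and close gently.

>>> arm_command --pt "0 0 2.5 0 9.5" --pt "0 0 4 0 9.5" --pt "0 0 4.3 0 9.5" --pt "0 0 4.3 0 5" --pt "0 0 4.3 0 3" --newtons 15

```text
clock: 3.75
eef_pos: [0.441, -0.274, 0.1625]
tool_rot: [180.0, 0.1, 115.2]
wrist_force: [0.1, 0.9, -0.4]
opening: 0.0845
```

>>> arm_command --pt "0 0 0 0 2" --pt "0 0 0 0 1.5" --pt "0 0 0 0 0.8" --pt "0 0 0 0 0.8" --pt "0 0 0 0 0.8" --newtons 15

```text
clock: 4.25
eef_pos: [0.4406, -0.2736, 0.1616]
tool_rot: [180.0, 0.0, 115.2]
wrist_force: [0.3, -0.6, -0.1]
opening: 0.0443
```

```bash
python3 - <<'E'
from bench import arm
s=arm.observe();print(s)
E
```

```text
{'clock': 4.25, 'qpos': array([-3.77713129e+01, -7.46793065e+00,  1.14288569e+02, -1.97708257e-03,
        7.31740640e+01, -6.29234512e+01]), 'dq': array([ 0.05720886, -0.01793596,  0.07712583,  0.00800787, -0.03046022,
        0.10131595]), 'tau': array([-1.56085509e-03, -2.89358640e+01, -3.49662137e+01,  5.18198111e-03,
        8.89640674e-02,  8.14890836e-05]), 'eef_pos': array([ 0.44056637, -0.27358888,  0.16159391]), 'tool_rot': array([1.79999273e+02, 5.57883574e-03, 1.15152711e+02]), 'wrist_force': array([ 0.25909812, -0.61360785, -0.13909043]), 'moment': array([-1.21427683e-02,  5.83767904e-02,  4.29236506e-05]), 'opening': 0.044328501346717855}
```

>>> arm_command --pt "0 0 0.2 0 0.8" --pt "0 0 0.2 0 0.8" --pt "0 0 0.2 0 0.8" --pt "0 0 0.2 0 0.8" --pt "0 0 0.2 0 0.8" --newtons 15

```text
clock: 4.75
eef_pos: [0.4405, -0.2736, 0.1595]
tool_rot: [-180.0, -0.0, 115.2]
wrist_force: [-0.5, -0.1, 0.4]
opening: 0.0119
```

>>> arm_command --pt "0 0 0 0 0.8" --pt "0 0 0 0 0.8" --newtons 15

```text
clock: 4.95
eef_pos: [0.4405, -0.2736, 0.1595]
tool_rot: [-180.0, -0.0, 115.2]
wrist_force: [-0.2, -0.8, 0.1]
opening: 0.012
```

Gripped: the opening is 12 mm and forces are near zero. Now I apply a light press (0.1 cm) and begin turning in small steps (world CCW = negative tool turn).

>>> arm_command --pt "0 0 0.05 0 0.8" --pt "0 0 0.1 0 0.8" --pt "0 0 0.1 -0.05 0.8" --pt "0 0 0.1 -0.1 0.8" --pt "0 0 0.1 -0.1 0.8"

```text
clock: 5.45
eef_pos: [0.4411, -0.2739, 0.1595]
tool_rot: [180.0, 0.1, 120.9]
wrist_force: [-1.1, -0.3, 3.2]
opening: 0.012
```

>>> arm_command --pt "0 0 0.1 -0.07 0.8" --pt "0 0 0.1 -0.14 0.8" --pt "0 0 0.1 -0.21 0.8" --pt "0 0 0.1 -0.28 0.8" --pt "0 0 0.1 -0.35 0.8"

```text
clock: 5.95
eef_pos: [0.4416, -0.2744, 0.1594]
tool_rot: [180.0, 0.2, 141.0]
wrist_force: [-0.4, -0.0, 6.0]
opening: 0.012
```

```bash
python3 - <<'E'
from bench import arm, vision
from h import *
s=arm.observe();print(s['eef_pos'],s['tool_rot'],s['wrist_force'],s['moment'])
o=[vision.grab_frame(n)["pixels"][:,:,::-1] for n in ("scene","side","wrist")]
a=o[0][170:270,350:450];b=o[1][200:300,240:340];c=o[2][150:400,195:445]
cv2.imwrite("pics/p3.png",np.hstack([cv2.resize(x,(266,266),interpolation=cv2.INTER_CUBIC) for x in (a,b,c)]))
E
```

```text
[ 0.44163077 -0.27437277  0.15944917] [179.98857532   0.2048841  141.00867796] [-0.37846244 -0.04963301  6.04017268] [ 0.0589526   0.18262591 -0.16332967]
```

View pics/p3.png

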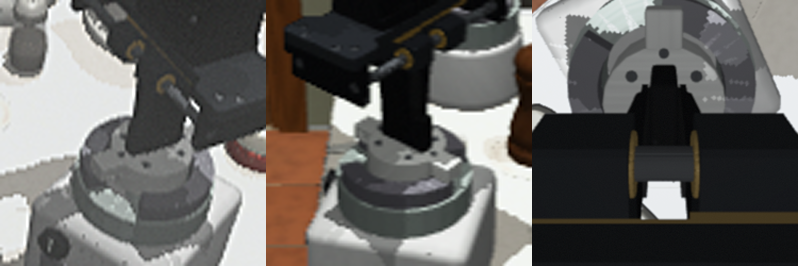

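The insert turns with the gripper (its front tab is nearing the notch), and pressure is 6 N. I hold that pressure and continue.

>>> arm_command --pt "0 0 0 -0.06 0.8" --pt "0 0 0 -0.12 0.8" --pt "0 0 0 -0.18 0.8" --pt "0 0 0 -0.22 0.8"

```text
clock: 6.5
eef_pos: [0.442, -0.2739, 0.1593]
tool_rot: [180.0, 0.2, 153.6]
wrist_force: [2.1, 0.6, 4.9]
opening: 0.0118
```

>>> arm_command --pt "0 0 0 -0.05 0.8" --pt "0 0 0 -0.1 0.8" --pt "0 0 0 -0.15 0.8" --pt "0 0 0 -0.15 0.8"

```text
clock: 6.9
eef_pos: [0.4403, -0.2733, 0.1567]
tool_rot: [180.0, -0.1, 162.1]
wrist_force: [0.3, 0.7, -1.4]
opening: 0.0118
```

The support has gone, so the tabs are in the notches. I centre a little more and lower, following it down.

>>> arm_command --pt "0 0 0.1 -0.06 0.8" --pt "0 0 0.3 -0.07 0.8" --pt "0 0 0.5 -0.07 0.8" --pt "0 0 0.7 -0.07 0.8" --pt "0 0 0.7 -0.07 0.8"

```text
clock: 7.4
eef_pos: [0.4403, -0.2733, 0.1499]
tool_rot: [180.0, -0.1, 166.1]
wrist_force: [0.9, -0.5, -1.4]
opening: 0.012
```

>>> arm_command --pt "0 0 0.2 0 0.8" --pt "0 0 0.4 0 0.8" --pt "0 0 0.5 0 0.8" --pt "0 0 0.5 0 0.8"

```text
clock: 7.8
eef_pos: [0.4406, -0.2736, 0.1457]
tool_rot: [-180.0, 0.0, 166.1]
wrist_force: [0.3, -0.0, 0.2]
opening: 0.0118
```

```bash
python3 - <<'E'
from bench import arm, vision
from h import *
s=arm.observe();print(s['eef_pos'],s['tool_rot'],s['wrist_force'],s['moment'])
o=[vision.grab_frame(n)["pixels"][:,:,::-1] for n in ("scene","side","wrist")]
a=o[0][170:270,350:450];b=o[1][200:300,240:340];c=o[2][150:400,195:445]
cv2.imwrite("pics/p4.png",np.hstack([cv2.resize(x,(266,266),interpolation=cv2.INTER_CUBIC) for x in (a,b,c)]))
E
```

```text
[ 0.44062347 -0.27363118  0.14567791] [-1.79994069e+02  1.17389864e-02  1.66140327e+02] [ 0.29090151 -0.03393869  0.20371046] [ 0.04232224  0.03570311 -0.00225702]
```

View pics/p4.png

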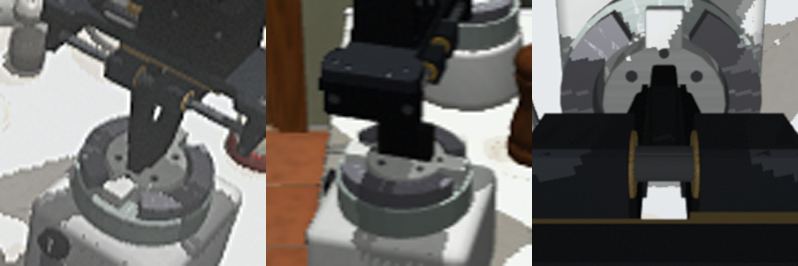

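The insert has dropped 14 mm and the wrist no longer carries its weight. Now I open the gripper and retreat straight up.

>>> arm_command --pt "0 0 0 0 1.4" --pt "0 0 0 0 1.8" --pt "0 0 0 0 2.5" --pt "0 0 0 0 4" --pt "0 0 0 0 5"

```text
clock: 8.45
eef_pos: [0.4406, -0.2736, 0.1456]
tool_rot: [-180.0, 0.0, 166.1]
wrist_force: [-0.4, 1.1, 0.4]
opening: 0.0357
```

>>> arm_command --pt "0 0 0 0 5" --pt "0 0 -2 0 5" --pt "0 0 -5 0 5" --pt "0 0 -9 0 5" --pt "0 0 -13 0 5"

```text
clock: 8.95
eef_pos: [0.4402, -0.2733, 0.2763]
tool_rot: [180.0, -0.1, 166.1]
wrist_force: [0.3, 0.2, 1.3]
opening: 0.0498
```

>>> arm_command --pt "0 0 -2 0 5" --pt "0 0 -2 0 5" --pt "0 0 -2 0 5"

```text
clock: 9.25
eef_pos: [0.4404, -0.2735, 0.2948]
tool_rot: [180.0, -0.0, 166.1]
wrist_force: [0.2, -1.0, -0.6]
opening: 0.0498
```

```bash
python3 - <<'E'
from bench import arm, vision
from h import *
s=arm.observe();print(s['clock'],s['eef_pos'],s['tool_rot'],s['wrist_force'],s['moment'])
F=[vision.grab_frame(n) for n in ("scene","side","wrist")]
o=[f["pixels"][:,:,::-1] for f in F]
a=o[0][170:270,350:450];b=o[1][200:300,240:340];c=o[2][90:260,230:400]
cv2.imwrite("pics/p5.png",np.hstack([cv2.resize(x,(266,266),interpolation=cv2.INTER_CUBIC) for x in (a,b,c)]))
cv2.imwrite("pics/p5s.png",o[1])
for z in (.155,.169): print(z,[proj(f,(.4405,-.274,z)) for f in F])
E
```

```text
9.25 [ 0.44044093 -0.27345947  0.2948433 ] [ 1.79989826e+02 -1.67223545e-02  1.66144777e+02] [ 0.23895605 -0.99123611 -0.58377968] [-0.02107069 -0.03001    -0.04953018]
0.155 [(np.float64(405.6691286322991), np.float64(224.54666629663154)), (np.float64(291.1915790426463), np.float64(252.2555845268904)), (np.float64(318.58784545861846), np.float64(188.07217901635144))]
0.169 [(np.float64(406.8439789882406), np.float64(219.58358926033566)), (np.float64(291.134377283083), np.float64(246.58251791240366)), (np.float64(318.591530427026), np.float64(192.03063721815323))]
```

View pics/p5.png

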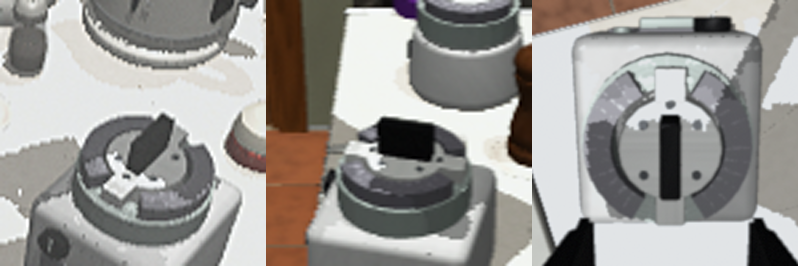

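View pics/p5s.png

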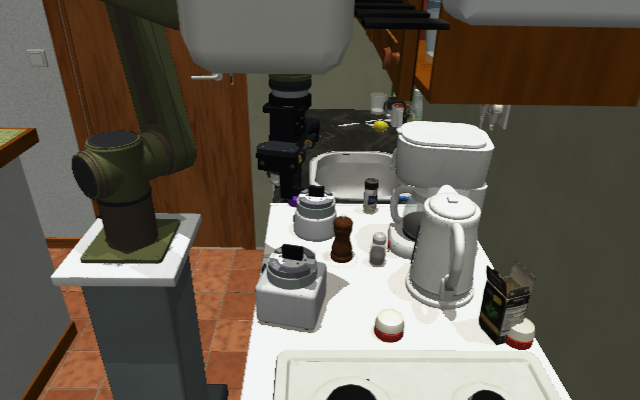

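In the side view the bar centre is at about (292.5,252.5), which matches the home height of 0.155 (predicted 291,252). Both tabs sit in the notches and the gripper is clear.

```bash
python3 -c "
from bench import workorder
print(workorder.hand_in())"
```

```text
the job is handed in; nothing more can be done
None
```

The coffee grinder's burr insert is home with both tabs in the notches. I handed the job in at about 9.4 s on the robot clock.

- **What I did:** I gripped the bar at 15 N and turned it about 50° anticlockwise, with the measured upward force never above about 6 N. When the support went away I followed it down about 14 mm, let go and went straight up. I never raised the insert while holding it.
- **Last checks:** In the side view the bar centre is at about (292.5, 252.5). The predicted home position is (291, 252), against (291, 246.6) if it were still on the rim. The wrist view shows both tabs centred in the notches. The gripper is open about 12 cm above the bar, wrist force was about 1 N, and the spice grinder was not touched.
- **Disagreements:** My estimates of the starting bar direction ranged from -61° to -67°, and of the notch direction from -7° to -21°. The body edges gave about -13.5°, which I used. No check failed.

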